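# Set the gantry travel stop and fit the right socket on its lock nut

## Robot

A 6-joint arm with a two-finger parallel gripper is mounted at the origin on the work surface. World frame = base frame: x ahead of the robot, y to its left, z up, the work surface at z = 0. Lengths are in m, angles in rad, forces in N, time in s.
With the tool pointing down it reaches from about 0.25 to 0.8 m from the base axis. Payload 8.5 kg.
Tool frame: the origin (TCP) lies midway between the tips of the shut fingers; the grasp point (between the pads) lies 19 mm behind it; z points along the fingers, y is the line along which they close (so a half turn about z gives the same grasp; the last joint's range is limited). The gripper opens to 85 mm and grips with 20 to 120 N. Pads are 22 mm wide; open, the fingers measure 114 mm over their backs; the gripper's body (76 mm by 85 mm) begins 54 mm behind the grasp point. The pads swing forward as they close: fully open they stand 13 mm farther back than shut.
Start: joints at [-1.268, 0.238, -0.013, 1.319, 0, 1.571], TCP at [0.157, -0.501, 0.202] pointing down, gripper open.
Joint ranges: [-2.66, 2.66], [-1.03, 1.9], [-1.14, 1.46], [-1.82, 2.27], [-1.45, 1.34], [-3.14, 3.14]. Speed limits (rad/s): [2.22, 2.22, 2.79, 3.14, 3.14, 3.14].

## Interface

Orientations are given as a unit quaternion [w, x, y, z].
In Python, from bench import r gives the robot as it stands. Calls block until the motion is done:
- r.move_to(position, orientation): joint-space move of the TCP to a pose.
- r.move_l(position, frame=None, velocity=0.15, stop_force=None): straight line of the TCP; frame=None keeps the orientation; velocity is the mean speed in m/s. With stop_force (N) it stops when the force on the tool has changed by that much, and returns True; else False.
- r.move_j(angles): joint-space move.
- r.gripper_to(opening, squeeze=None): finger opening in m; squeeze is the grip in N (None keeps the last); returns when the fingers have stopped.
- r.dwell(seconds).
- r.ik(position, orientation): joint angles nearest the present ones, or None.
- r.snapshot(name): name is "scene" or "top" or "wrist"; returns a dict with "image" (420x560x3 uint8, blue, green, red), "vfov" (degrees; the focal length in pixels is half the picture's height over the tangent of half this angle, whatever the lens; pixels are square), "cx", "cy" (the principal point, pixels), "eye" and "rotation" of the camera in the world. Camera axes: x right, y up, looking along -z (the intrinsics and any distortion apply to the point x, -y, -z); pixel columns grow to the right and rows downward; lengths in m; the calibration is good to about 2 mm. A picture is of the moment at which its call begins. There is no depth.
A pose or a line that the arm cannot do raises r.MotionError and nothing moves.
- r.sign_off(): hands the job in; it is judged then, once.
Readings, each from a call of its own:
- r.get_t(): time.
- r.get_q(): joint angles.
- r.get_qd(): joint speeds.
- r.get_effort(): joint torques, N m.
- r.get_ee_pos(): TCP position.
- r.get_tcp_rot(): TCP orientation.
- r.get_ft_force(): force on the tool from outside, world axes, zero at the start.
- r.get_torque(): the same for the moment, N m.
- r.get_width(): finger opening in m.
- r.get_gripper_force(): force on a finger pad.
Only numpy, scipy, OpenCV 4.12 (cv2) and the standard library are available. Lean on these libraries where they do the work, as an engineer would, in place of code of your own. Each camera call takes 0.05 s, during which the arm holds its last target. There are 200 camera calls.

## Task

Slide the travel stop along the gantry beam until its white index line is level with the middle of the yellow tape; then find the socket that fits the stop's hex nut by trying the sockets from the tray on it, without knocking any over. Stand any socket that does not fit back upright in the tray, and finish with the fitting one pushed fully down over the nut, upright and still held in the gripper, ready for tightening. Keep the stop on its mark and leave the other things on the bench where they are.

Things in the scene. Friction and masses are not known exactly. Their poses are not given: they have to be found in the camera images.
- beam: aluminium slotted gantry beam, 80 mm wide (its x) by 640 mm long (its y), fixed on the bench; its top face is 60 mm above the bench. Origin: on the bench under the beam's centre. A parked carriage plate (up to 76 mm high) covers its y from 212 to 298 mm and a motor sits on the +y end; nothing else stands on it but the stop
- stop (a joint): position of the travel stop along the beam, m, 0 to 0.30, growing towards the beam's +y (towards the carriage). It rubs with about 4 N and stays where it is left
- stop_index (a point): middle of the white index line on the travel stop, on the top edge of its foot (8 mm above the beam's top face); axes as the beam's. The stop: a dark steel angle bracket on the half of the beam nearer the robot, foot 38 mm wide (x), 8 mm thick, from 16 mm behind (-y) to 64 mm ahead (+y) of the line; the stud with the nut stands on the line, 19 mm towards -x
- stop_upright (a point): middle of the top of the stop's upright, the part to take hold of: 38 mm wide (x), 16 mm thick along the beam (10 mm steel plus 6 mm rubber buffer on the +y side), its top 40 mm above the beam's top face and 32 mm above the foot; 56 mm ahead (+y) of the index line. Axes as the beam's
- tape: 12 mm wide yellow tape across the half of the beam's top face away from the robot and down its far side, stuck at the place where the stop belongs. Origin: middle of the tape's width, at beam's centre line, on the top face; axes as the beam's, y along the beam. The stop starts 50 to 280 mm short of it (towards -y)
- nut_base (a point): brass-coloured hex nut on the stop's stud. Point: on the nut's axis at its underside, on the washer (28 mm across, 10.5 mm above the beam's top face); z up. Nut 19 mm across flats, 11 mm high, top edge bevelled; flats face its x axis and every 60 degrees. The nut turns on its stud against light friction (0.03 N m). An 11 mm stud stands up to 26 mm above this point
- tray: red open tray with a rubber floor, 100 mm (x) by 290 mm (y), rim 14 mm high, 4 mm walls, fixed. Origin: middle of its underside; the inner floor is 5 mm above it. The three sockets stand in it in a row, mouth down, about 88 mm apart
- socket_a: one of three deep steel sockets, alike outside (a, b, c), 76 mm tall, 0.2 to 0.33 kg, standing mouth down. Origin: middle of the mouth (lower end); z up. Up to 43 mm: round barrel 30 mm across. From 46 to 76 mm: hexagonal drive end 26 mm across flats with a square hole in its top, to be held by two flats, which face the socket's x axis and every 60 degrees. The bore's flats face the same ways
- socket_b: another socket, outside as socket_a. The bores are 40 mm deep, hexagonal, made for nuts of 13, 15 and 19 mm with about 1.3 mm of play, one each; which socket has which is not marked and cannot be seen while it stands. The fitting one drops over the nut until its mouth rests on the washer
- socket_c: the third socket, outside as socket_a, bore see socket_b. A socket that is too small stays up on top of the nut, its mouth about 10 mm above the washer
- ratchet: black and steel ratchet handle, 260 mm long, lying on the bench; leave alone
- vase: dark printed vase, 85 mm wide, 110 mm tall, standing on the bench; leave alone
- nozzle: brass extruder nozzle, 23 mm wide, 26 mm tall, standing on the bench beyond the beam; leave alone
- wheel: black guide wheel, 24 mm across, 11 mm thick, lying on the bench beyond the beam; leave alone

How it is judged:
By the outcome, as a careful person would: the job done as asked, in the order asked, and still so for the second after the job is handed in, while the arm keeps its last pose, push and grip.
It also fails if it takes over 72 s, if anything falls off the work surface, if the arm or the gripper's body presses on something with over 40 N, if the wrist force passes 120 N, or if a joint passes its speed limit or range.

## Working session

There is one attempt and no reset: what is moved stays moved. The work goes in short steps, each a Python script; the robot and the scene stay as the last script left them, time stands still between calls to the robot, and variables do not carry over. Pictures are saved under pics/ and viewed, at most 10 in all, crops included, and the job is handed in when it is done.

```bash
ls; mkdir -p pics; python3 - <<'E'
from bench import r
import cv2,numpy as np
for n in("scene","top","wrist"):
    s=r.snapshot(n); cv2.imwrite(f"pics/{n}0.png",s["image"]); print(n,{k:(np.round(v,4).tolist() if not isinstance(v,str) else v) for k,v in s.items() if k!="image"})
print(r.get_t(),r.get_tcp_rot(),r.get_width())
E
```

```text
pics
scene {'vfov': 45.6359, 'cx': 283.227, 'cy': 209.1117, 'eye': [1.166, 0.1637, 1.0736], 'rotation': [0.5938, 0.1715, 0.216, 0.7559]}
top {'vfov': 43.0549, 'cx': 276.1422, 'cy': 214.6477, 'eye': [0.456, -0.0015, 1.5286], 'rotation': [-0.7028, -0.0276, 0.0194, 0.7106]}
wrist {'vfov': 59.8156, 'cx': 279.2309, 'cy': 214.5835, 'eye': [0.2222, -0.4796, 0.3747], 'rotation': [0.7977, -0.1125, 0.0828, -0.5867]}
0.15 [-5.28984596e-04  9.88561748e-01  1.50815723e-01 -8.64933081e-05] 0.08534133535821534
```

View pics/top0.png

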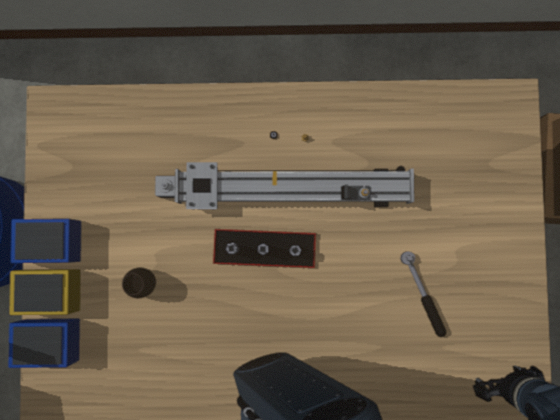

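View pics/scene0.png

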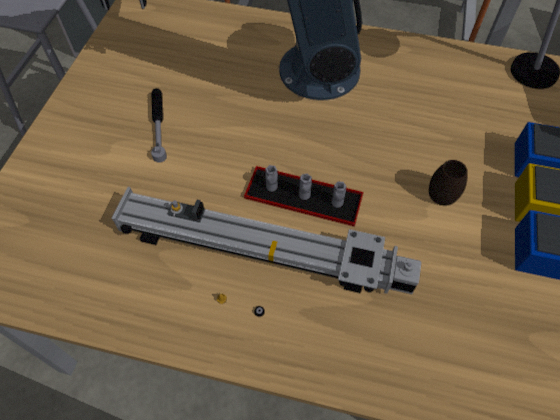

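```bash
cat > h.py <<'E'
from bench import r
import cv2,numpy as np
from scipy.spatial.transform import Rotation as R
def Rc(s): q=s["rotation"]; return R.from_quat([q[1],q[2],q[3],q[0]]).as_matrix()
def foc(s): return 210/np.tan(np.radians(s["vfov"])/2)
def plane(s,uv,z):
    uv=np.atleast_2d(np.array(uv,float)); f=foc(s)
    d=np.c_[(uv[:,0]-s["cx"])/f,-(uv[:,1]-s["cy"])/f,-np.ones(len(uv))]@Rc(s).T
    e=np.array(s["eye"]); return e+d*((z-e[2])/d[:,2])[:,None]
def proj(s,p):
    c=(np.atleast_2d(p)-s["eye"])@Rc(s); f=foc(s)
    return np.c_[s["cx"]-f*c[:,0]/c[:,2],s["cy"]+f*c[:,1]/c[:,2]]
def quat(yaw): return [0,np.cos(yaw/2),np.sin(yaw/2),0]   # tool x at world angle yaw, pointing down
def snap(n,save=None):
    s=r.snapshot(n)
    if save: cv2.imwrite(f"pics/{save}.png",s["image"]); np.save(f"pics/{save}.npy",s,allow_pickle=True)
    return s
def load(n): return np.load(f"pics/{n}.npy",allow_pickle=True).item()
E
python3 - <<'E'
from h import *
s=snap("top","top1"); sc=snap("scene","scene1"); w=snap("wrist","w1")
print("tape",plane(s,[275,178],.06),plane(sc,[273,246],.06))
print("upright/nut",plane(s,[[345,191],[364,192]],[.1,.085][0]))
print("scene",plane(sc,[[199,204],[175,205]],.1))
print("sock top",plane(s,[[232,248],[263,249],[295,251]],.081)); print(plane(sc,[[271,169],[306,179],[340,186]],.081))
print("beam ends",plane(s,[[220,172],[412,170],[220,205],[412,202]],.06))
print("wrist axis",-Rc(w)[:,2],Rc(w)[:,0],w["eye"]-r.get_ee_pos())
for y in(0,np.pi,np.pi/2,-np.pi/2):
  for z in(.3,.35,.4): print(y,z,r.ik([.42,-.05,z],quat(y)))
E
```

```text
tape [[0.65588135 0.0170268  0.06      ]] [[0.65173377 0.01769872 0.06      ]]
upright/nut [[ 0.61289404 -0.17165633  0.1       ]
 [ 0.60958254 -0.22267291  0.1       ]]
scene [[ 0.60649135 -0.16988427  0.1       ]
 [ 0.62227474 -0.22283809  0.1       ]]
sock top [[ 0.46298454  0.13557801  0.081     ]
 [ 0.45938317  0.05135599  0.081     ]
 [ 0.4530533  -0.03540516  0.081     ]]
[[ 0.45581984 -0.03691519  0.081     ]
 [ 0.46483934  0.05347407  0.081     ]
 [ 0.46555522  0.13768746  0.081     ]]
beam ends [[ 0.67455546  0.16993494  0.06      ]
 [ 0.67358849 -0.36297401  0.06      ]
 [ 0.58239187  0.17026141  0.06      ]
 [ 0.58457166 -0.36053287  0.06      ]]
wrist axis [-0.26391299 -0.08285119 -0.96098159] [ 2.97955844e-01 -9.54579537e-01  4.72047464e-04] [0.06575829 0.0212884  0.17341083]
0 0.3 [-0.11848996  0.04554741  0.00317249  1.52842141  0.          3.02310269]
0 0.35 [-0.11848996  0.05295478  0.13758849  1.65543004  0.          3.02310269]
0 0.4 [-0.11848996  0.07214556  0.28750277  1.78615354  0.          3.02310269]
3.141592653589793 0.3 [-0.11848996  0.04554741  0.00317249  1.52842141  0.         -0.11848996]
3.141592653589793 0.35 [-0.11848996  0.05295478  0.13758849  1.65543004  0.         -0.11848996]
3.141592653589793 0.4 [-0.11848996  0.07214556  0.28750277  1.78615354  0.         -0.11848996]
1.5707963267948966 0.3 [-0.11848996  0.04554741  0.00317249  1.52842141  0.          1.45230637]
1.5707963267948966 0.35 [-0.11848996  0.05295478  0.13758849  1.65543004  0.          1.45230637]
1.5707963267948966 0.4 [-0.11848996  0.07214556  0.28750277  1.78615354  0.          1.45230637]
-1.5707963267948966 0.3 [-0.11848996  0.04554741  0.00317249  1.52842141  0.         -1.68928629]
-1.5707963267948966 0.35 [-0.11848996  0.05295478  0.13758849  1.65543004  0.         -1.68928629]
-1.5707963267948966 0.4 [-0.11848996  0.07214556  0.28750277  1.78615354  0.         -1.68928629]
```

```bash
python3 - <<'E'
from h import *
r.move_to([.46,-.04,.33],quat(np.pi)); print(r.get_t())
s=snap("wrist","w2"); im=cv2.resize(s["image"],None,fx=1.42,fy=1.42,interpolation=cv2.INTER_CUBIC); cv2.imwrite("pics/w2b.png",im); print(s["eye"])
E
```

```text
2.3417
[ 0.38812272 -0.0400625   0.50331665]
```

View pics/w2b.png

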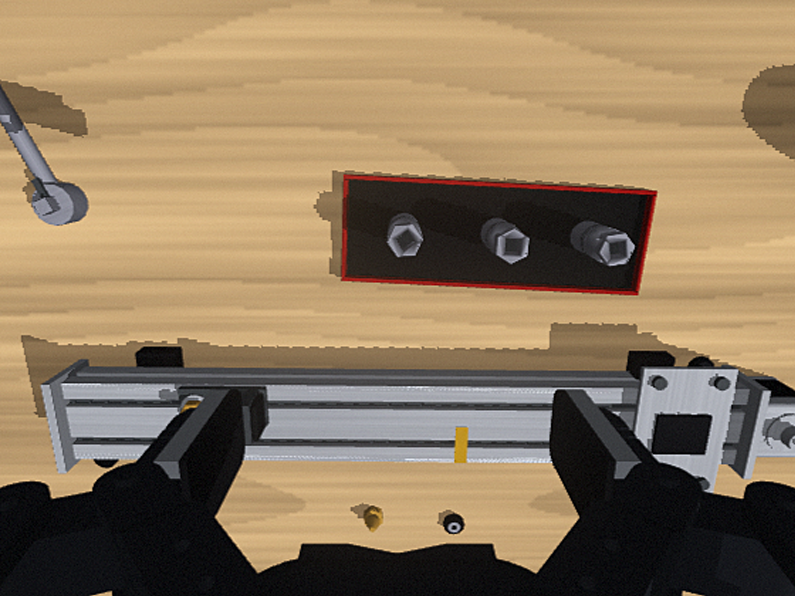

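```bash
python3 - <<'E'
from h import *
s=load("w2"); im=s["image"]; hsv=cv2.cvtColor(im,cv2.COLOR_BGR2HSV)
m=cv2.inRange(hsv,(18,150,120),(35,255,255)); m[:295]=0;m[330:]=0;m[:,:310]=0;m[:,340:]=0
ys,xs=np.nonzero(m); print(xs.min(),xs.max(),ys.min(),ys.max())
for y in range(ys.min(),ys.max()+1,3):
    x=xs[ys==y]; print(plane(s,[x.mean(),y],.06)[0], len(x))
# beam edge near robot (top face) : look at gray columns
t=load("top1"); g=cv2.cvtColor(t["image"],cv2.COLOR_BGR2GRAY)
c=cv2.resize(t["image"][160:215,150:420],None,fx=2.9,fy=2.9,interpolation=cv2.INTER_CUBIC)
c2=cv2.resize(im[250:340,100:420],None,fx=2.4,fy=2.4,interpolation=cv2.INTER_CUBIC)
W=max(c.shape[1],c2.shape[1]); pad=lambda a:cv2.copyMakeBorder(a,0,4,0,W-a.shape[1],cv2.BORDER_CONSTANT)
cv2.imwrite("pics/c1.png",np.vstack([pad(c),pad(c2)]))
E
```

```text
320 328 301 325
[0.63865319 0.02045264 0.06      ] 8
[0.64321498 0.0206017  0.06      ] 8
[0.64780019 0.02075152 0.06      ] 8
[0.652409   0.02090211 0.06      ] 8
[0.65704079 0.02036809 0.06      ] 9
[0.66169816 0.02120563 0.06      ] 8
[0.66637729 0.01998068 0.06      ] 8
[0.67108236 0.02013083 0.06      ] 8
[0.67581197 0.02028177 0.06      ] 8
```

View pics/c1.png

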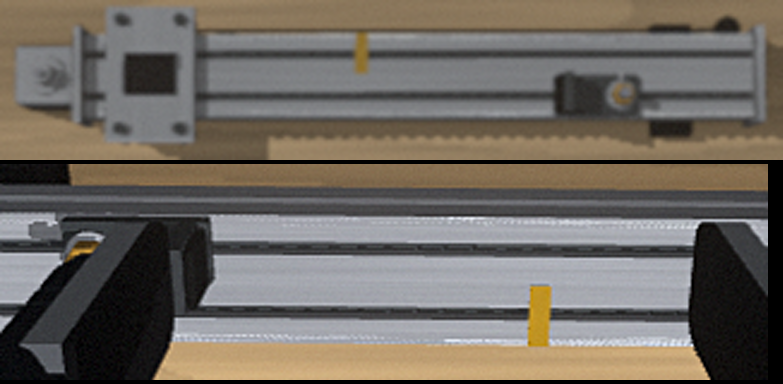

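```bash
python3 - <<'E'
from h import *
s=load("w2"); hsv=cv2.cvtColor(s["image"],cv2.COLOR_BGR2HSV)
P=[]
for u in list(range(185,315,4))+list(range(335,385,4)):
    col=hsv[300:345,u,1].astype(float); i=np.argmax(np.diff(col)); P.append((u,300+i+.5))
p=plane(s,np.array(P),.06); k=np.polyfit(p[:,1],p[:,0],1); res=p[:,0]-np.polyval(k,p[:,1]); g=abs(res)<.003; k=np.polyfit(p[g,1],p[g,0],1)
print("far edge slope",k,res.std(),g.sum())
sl=k[0]
U=np.array([.614,-.170])
r.move_to([U[0],U[1],.19],quat(np.pi+0)); r.gripper_to(.042,40)
print(r.move_l([U[0],U[1],.075],velocity=.12,stop_force=15),r.get_ee_pos(),r.get_ft_force())
r.gripper_to(.0,40); print("w",r.get_width(),r.get_ft_force(),r.get_t())
if .013<r.get_width()<.02:
    y=.0203+.056; dy=y-U[1]
    print(r.move_l([U[0]+sl*dy,y,.075],velocity=.1,stop_force=40)); print(r.get_ee_pos(),r.get_ft_force(),r.get_t())
s=snap("wrist","w3"); cv2.imwrite("pics/w3b.png",cv2.resize(s["image"],None,fx=1.42,fy=1.42,interpolation=cv2.INTER_CUBIC))
snap("top","top3"); snap("scene","scene3")
E
```

```text
far edge slope [0.00947187 0.67588121] 0.0004472269024912108 46
False [ 0.61452261 -0.17015501  0.07575442] [ 0.84898615  0.62907573 -0.0476688 ]
w 3.3610353118504386e-05 [ 0.11499387 -0.36626356  0.42793461] 5.4417
```

View pics/w3b.png

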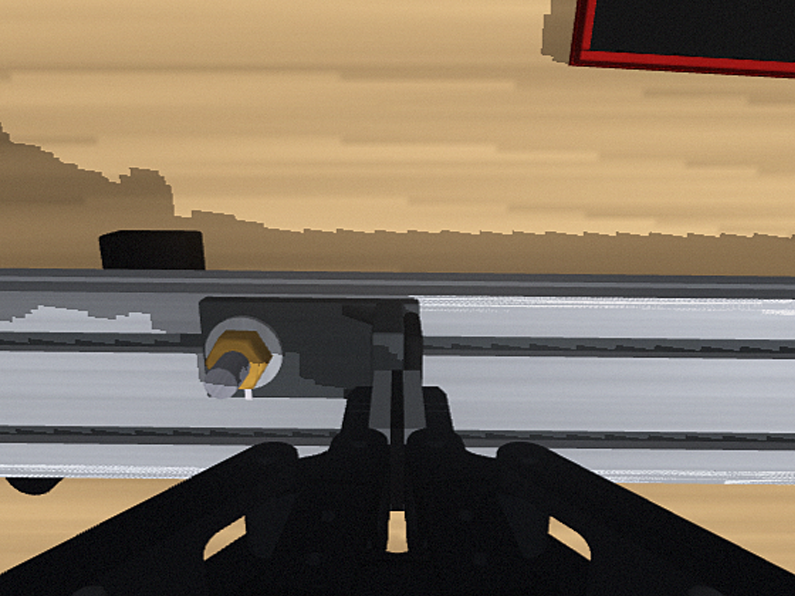

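```bash
python3 - <<'E'
from h import *
s=load("w3"); f=lambda a,z:print(np.round(plane(s,np.array(a)/1.42,z),4).tolist())
f([[200,300],[200,398],[372,398],[248,395]],.068); f([[420,298],[420,380]],.1)
f([[400,298],[400,480]],.06); print(proj(s,r.get_ee_pos())*1.42, proj(s,r.get_ee_pos()+[0,0,.019])*1.42)
# bore-sight check: nut
f([[240,352]],.0815);f([[243,355]],.0705);f([[222,385]],.0965)
E
```

```text
[[0.5927, -0.241, 0.068], [0.6317, -0.2451, 0.068], [0.6317, -0.1792, 0.068], [0.6304, -0.2266, 0.068]]
[[0.5832, -0.1628, 0.1], [0.6097, -0.1625, 0.1]]
[[0.5942, -0.1685, 0.06], [0.6735, -0.1684, 0.06]]
[[396.06275884 362.05923654]] [[395.95858803 384.55611358]]
[[0.6076, -0.2238, 0.0815]]
[[0.6131, -0.2264, 0.0705]]
[[0.613, -0.2257, 0.0965]]
```

```bash
python3 - <<'E'
from h import *
print(r.get_width(),r.get_gripper_force(),r.get_ee_pos())
s=load("w3"); a=cv2.resize(s["image"][195:335,130:330],None,fx=3.9,fy=3.9,interpolation=cv2.INTER_CUBIC)
cv2.imwrite("pics/c3.png",a)
E
```

```text
-4.66546230555249e-05 0.0 [ 0.61398786 -0.17000305  0.07500213]
```

View pics/c3.png

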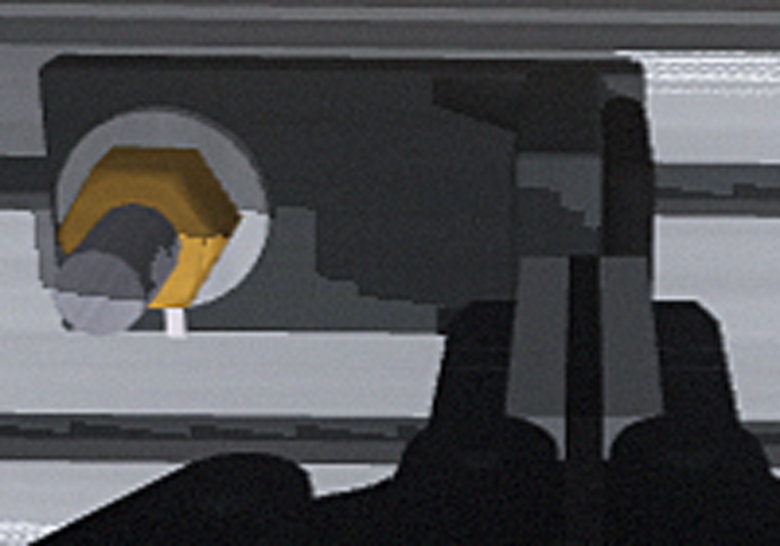

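```bash
python3 - <<'E'
from h import *
s=load("w3"); p=r.get_ee_pos()
for dz in(0,.01,.02,.03,.04):
    q=proj(s,[p+[-.011,-.0145,dz],p+[-.011,.0145,dz]])-[130,195]; print(dz,(q*3.9).round().tolist())
r.gripper_to(.042,40); s4=snap("wrist","w4"); sc4=snap("scene","scene4"); sc=load("scene3")
c=proj(sc,p)[0]; print("TCP in scene",c)
a=lambda s:cv2.resize(s["image"][int(c[1])-35:int(c[1])+35,int(c[0])-50:int(c[0])+50],(400,280),interpolation=cv2.INTER_CUBIC)
A,B=a(sc),a(sc4)
for k in(A,B): cv2.circle(k,(int(4*(c[0]%1+50)),int(4*(c[1]%1+35))),3,(0,0,255),1)
b=cv2.resize(s4["image"][195:335,130:330],(430,300),interpolation=cv2.INTER_CUBIC)
M=np.zeros((584,800,3),np.uint8); M[:280,:400]=A; M[:280,400:]=B; M[284:584,:430]=b
cv2.imwrite("pics/m4.png",M)
E
```

```text
0 [[468.0, 155.0], [693.0, 155.0]]
0.01 [[462.0, 182.0], [699.0, 182.0]]
0.02 [[455.0, 212.0], [706.0, 212.0]]
0.03 [[447.0, 246.0], [714.0, 246.0]]
0.04 [[438.0, 285.0], [722.0, 285.0]]
TCP in scene [199.41388605 212.3366917 ]
```

View pics/m4.png

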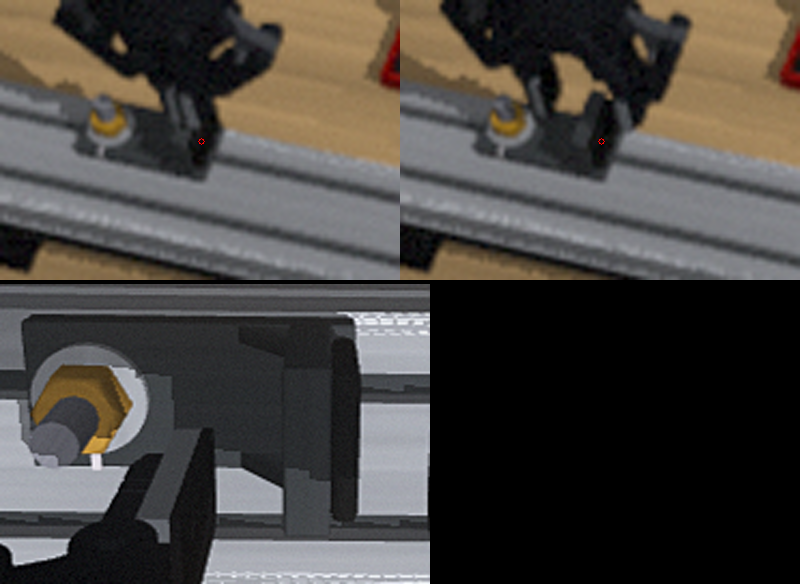

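```bash
python3 - <<'E'
from h import *
p=r.get_ee_pos()
print(r.move_l([.614,-.170,.035],velocity=.03,stop_force=6),r.get_ee_pos(),r.get_ft_force(),r.get_t())
p=r.get_ee_pos(); r.move_l([.614,-.170,max(p[2],.035)+.004])
r.gripper_to(0,40); print("w",r.get_width(),r.get_gripper_force(),r.get_ft_force(),r.get_t())
snap("wrist","w5")
E
```

```text
True [ 0.61389282 -0.16998751  0.03676569] [-0.87312568 -0.10873669  6.2100999 ] 7.35
w 0.015395597144528329 39.96777534484863 [-1.40777116 -0.08587304  1.16520356] 7.9417
```

```bash
cat >> h.py <<'E'
def tape_y(s):
    hsv=cv2.cvtColor(s["image"],cv2.COLOR_BGR2HSV); m=cv2.inRange(hsv,(20,150,90),(35,255,255))
    c=proj(s,[[.640,.02,.06],[.676,.02,.06]]); m2=np.zeros_like(m); a,b=c.min(0).astype(int),c.max(0).astype(int)
    m2[a[1]:b[1],a[0]-30:a[0]+45]=m[a[1]:b[1],a[0]-30:a[0]+45]; ys,xs=np.nonzero(m2)
    return np.array([plane(s,[xs[ys==y].mean(),y],.06)[0] for y in np.unique(ys)]), [xs[ys==y].ptp()+1 if hasattr(xs,'ptp') else np.ptp(xs[ys==y])+1 for y in np.unique(ys)]
E
python3 - <<'E'
from h import *
p=r.get_ee_pos(); y=.0763; sl=.0095
print(r.move_l([.614+sl*(y+.17),y,p[2]],velocity=.11,stop_force=40)); r.dwell(.1); print(r.get_ee_pos(),r.get_ft_force(),r.get_width(),r.get_t())
s=snap("wrist","w6"); snap("top","top6"); snap("scene","scene6")
p,n=tape_y(s); print(p[::4].round(4).tolist(),n[::4])
c=proj(s,[[.634,.02,.068]])[0].astype(int); print(c)
g=cv2.cvtColor(s["image"],cv2.COLOR_BGR2GRAY)
print(g[c[1]-10:c[1]+8,c[0]-12:c[0]+13])
E
```

```text
False
[0.61655507 0.07630663 0.04069017] [ 3.57411613 -0.54546779 -2.61549501] 0.01566913873749418 10.4833
[] []
[154 314]
[[ 50  53  46  44  44 102 176 168 166 165 167 164 169 168 171 148 120 117
  162 192 187 184 186 194 181]
 [ 46  49  43  39  88 178 169 166 163 165 166 166 168 170 160 130 124 157
  190 196 192 196 185 116  67]
 [ 52  48  42  71 148 173 165 168 161 164 166 168 172 167 146 118 149 203
  201 202 187 118  66  63  66]
 [ 49  46  42  98 170 164 162 161 160 163 169 167 159 155 132 136 173 138
  121  71  72  63  63  60  73]
 [ 48  36  89 172 165 161 160 162 162 163 160 154 143 135 123  90  70  64
   64  65  65  66  64  72  70]
 [ 41  72 144 170 161 164 165 168 160 150 143 134 127 115 103  57  65  63
   69  67  67  76  73  73  70]
 [ 64 135 180 175 182 175 170 151 133 154 147 137 145 166 112  62  66  75
   76  74  79  79  82  79  55]
 [ 58  83  79  71  74  70  69  62 110 218 242 241 245 241 164  62  75  54
   44  39  26  17  18  19  17]
 [ 67  66  65  65  64  64  60  54 112 226 250 252 255 252 116  26  14  13
   13  14  14   9  10  12  14]
 [ 62  60  58  60  58  61  63  5
[... 213 characters left out ...]
18  11   1   9  11  10  17  14  14  17
   15  22  11  12  17  20  13]
 [187 189 189 204 187  82  27  10   3  20  14  13  16  17  16  18  17  14
   10  14  14  15  15  19  13]
 [196 205 190  89  26  10   1   9  13  19  13  13  10  18   9  14  12  16
   18  15  11  19  16  14  17]
 [184  85  32   9   3  11  15  25   6  11  11  16  20  13  13  15  18  23
   17  16  19  17  16  14  15]
 [ 88   4   1  16   9  12  17  11  19  14   7  21  11  13   9  13  16  20
   13  16  19  12  15  17  18]
 [ 10   0  16  16  10   9  14  16  13  14  14  26  15  13  22  14  14  12
   17  11  15  14  16  11  15]
 [ 11  13  17   7  17  17  16  14  15  15  13  25  22  14  18  15  12  20
   16  15  12  14  18  21  18]]
```

```bash
python3 - <<'E'
from h import *
s=load("w6"); print("idx",plane(s,[153.4,312],.068))
for n in("top6","scene6"):
    t=load(n); hsv=cv2.cvtColor(t["image"],cv2.COLOR_BGR2HSV); m=cv2.inRange(hsv,(18,120,90),(35,255,255))
    c=proj(t,[.655,.02,.06])[0].astype(int); w=np.zeros_like(m); w[c[1]-12:c[1]+12,c[0]-12:c[0]+12]=255; print(n,c,cv2.countNonZero(m&w))
r.gripper_to(.045); p=r.get_ee_pos(); r.move_l([p[0],p[1],.1],velocity=.15)
r.move_to([.545,.03,.19],quat(np.pi)); print(r.get_t())
s=snap("wrist","w7"); p,n=tape_y(s); print(p[::4].round(4).tolist(),n[::4])
cv2.imwrite("pics/w7b.png",cv2.resize(s["image"],None,fx=1.42,fy=1.42,interpolation=cv2.INTER_CUBIC))
E
```

```text
idx [[0.63285347 0.01965869 0.068     ]]
top6 [273 178] 52
scene6 [273 247] 96
12.125
[[0.6391, 0.025, 0.06], [0.6432, 0.0208, 0.06], [0.6474, 0.0208, 0.06], [0.6516, 0.0207, 0.06], [0.6558, 0.0202, 0.06], [0.66, 0.0207, 0.06], [0.6643, 0.0206, 0.06], [0.6686, 0.0206, 0.06], [0.6729, 0.0205, 0.06]] [np.int64(3), np.int64(12), np.int64(12), np.int64(12), np.int64(13), np.int64(12), np.int64(12), np.int64(12), np.int64(12)]
```

View pics/w7b.png

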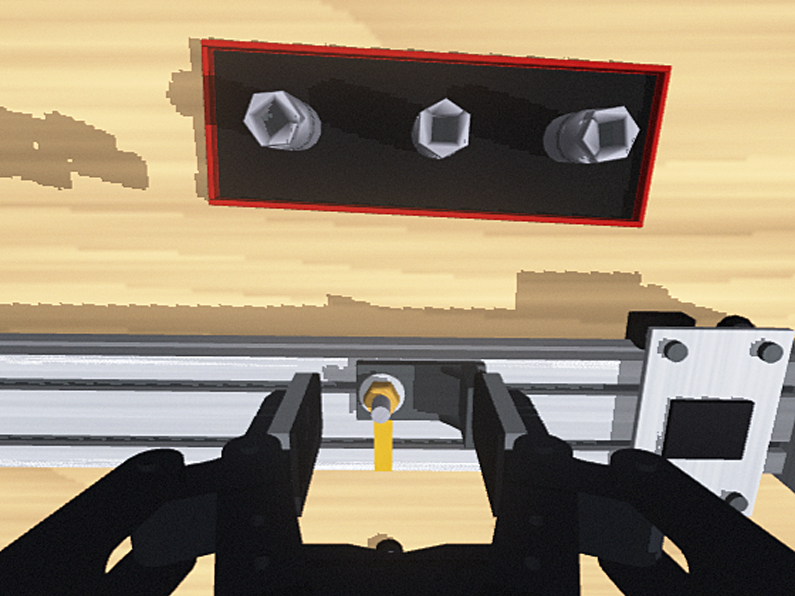

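```bash
cat >> h.py <<'E'
def hexfit(s,c0,z=.081,thr=None,verb=True,k=6):
    c=proj(s,[c0[0],c0[1],z])[0]; x,y=(c-40).astype(int); x,y=max(x,0),max(y,0)
    g=cv2.cvtColor(s["image"],cv2.COLOR_BGR2GRAY)[y:y+80,x:x+80]; g=cv2.resize(g,None,fx=k,fy=k,interpolation=cv2.INTER_CUBIC); g=cv2.GaussianBlur(g,(0,0),3)
    t=thr or cv2.threshold(g,0,255,cv2.THRESH_OTSU)[0]
    cs=cv2.findContours((g>t).astype(np.uint8),cv2.RETR_EXTERNAL,cv2.CHAIN_APPROX_NONE)[0]
    h=cv2.convexHull(max(cs,key=cv2.contourArea))
    px=(h[:,0]+.5)/k-.5+[x,y]; w=plane(s,px,z)[:,:2]; hw=(w*1e5).astype(np.int32)
    M=cv2.moments(hw); cen=np.array([M["m10"],M["m01"]])/M["m00"]/1e5
    poly=cv2.approxPolyDP(hw.reshape(-1,1,2),250,True)[:,0]/1e5; e=np.roll(poly,-1,0)-poly
    L=np.hypot(*e.T); a=np.degrees(np.arctan2(e[:,1],e[:,0]))%60
    if verb: print("thr",t,"cen",cen.round(4),"area mm2",round(M["m00"]/1e4),"L",(L*1e3).round(1),"edge ang%60",a.round(1))
    return cen,L,a
E
python3 - <<'E'
from h import *
s=load("w7")
g=cv2.cvtColor(s["image"],cv2.COLOR_BGR2GRAY)
for p in([280,120],[443,128],[615,128]):
    c=plane(s,np.array(p)/1.42,.081)[0]; print("rough",c.round(4))
    for t in(None,100,130,160): hexfit(s,c,thr=t)
# index line
c=proj(s,[.633,.0206,.068])[0]; print(c); c=c.astype(int); print(g[c[1]-6:c[1]+4,c[0]-10:c[0]+11])
print("nut region: washer")
hexfit(s,[.614,.0206],z=.0705,thr=150)
E
```

```text
rough [ 0.4559 -0.0298  0.081 ]
thr 91.0 cen [ 0.4566 -0.0291] area mm2 867 L [15.1 16.6  7.8 10.4 13.3 16.  14.7 14.2] edge ang%60 [36.3 59.  33.6 44.5 46.4 22.4 33.9 34.4]
thr 100 cen [ 0.4565 -0.0292] area mm2 851 L [15.3 16.6  7.5 10.2  5.6 23.6 14.6 14.1] edge ang%60 [36.2 58.1 33.1 44.4  0.4 27.1 34.2 34.9]
thr 130 cen [ 0.4557 -0.0317] area mm2 694 L [10.6 16.4 10.7 14.4 14.7 13.9 15. ] edge ang%60 [ 3.1 59.1 22.3 34.4 32.8 35.  52.5]
thr 160 cen [ 0.4537 -0.0351] area mm2 465 L [14.9 24.  15.8 11.8 14.2] edge ang%60 [31.8  3.4 27.2 33.2 35.4]
rough [0.4599 0.0539 0.081 ]
thr 98.0 cen [0.4603 0.0539] area mm2 602 L [14.7 14.2 17.4 12.8 12.7 17.1] edge ang%60 [57.9 58.8 55.7 51.2  4.5  1.5]
thr 100 cen [0.4603 0.0539] area mm2 601 L [14.3 14.1 17.5 13.1 12.3 17.4] edge ang%60 [57.5 58.7 56.1 50.7  4.   0.9]
thr 130 cen [0.4614 0.0542] area mm2 488 L [25.  14.7 15.3 13.6 14.1] edge ang%60 [28.9 59.8 55.1 56.3 58.7]
thr 160 cen [0.4615 0.0543] area mm2 460 L [24.4 14.8 14.4 11.5 15.6] edge ang%60 [28.4 59.3 55.2 57.7  5.2]
rough [0.46   0.1426 0.081 ]
thr 115.0 cen [0.4685 0.1687
[... 727 characters left out ...]
4
   86  89  86]
 [ 88  89 100 155 195 191 185 181 184 182 187 185 183 185 190 202 202  98
   81  92  93]
 [ 90  90  84 122 196 192 180 182 182 189 185 181 182 185 190 194 170  82
   87  92  93]
 [ 84  86  82  98 167 188 184 183 185 182 178 182 190 188 193 185 108  78
   89  91  88]
 [103  99 101 117 162 180 180 182 186 177 179 185 188 189 185 151  93  92
   69  69  73]
 [219 220 217 215 213 189 177 187 181 182 185 188 184 192 198 193 196 197
  210 221 220]
 [213 218 217 217 216 199 184 179 178 178 186 185 190 192 187 189 191 192
  208 219 220]]
nut region: washer
thr 150 cen [0.6295 0.0173] area mm2 2773 L [12.5 29.7 43.8 30.9 33.5  9.4 43.1] edge ang%60 [ 1.2 43.9 19.7 57.7 51.4 29.  43.8]
```

```bash
python3 - <<'E'
from h import *
r.move_to([.56,.13,.20],quat(np.pi)); r.dwell(.1); print(r.get_t())
s=snap("wrist","w8"); snap("scene","scene8"); p,n=tape_y(s); print(p[::4].round(4).tolist())
g=cv2.cvtColor(s["image"],cv2.COLOR_BGR2GRAY)
c=proj(s,[.633,.0200,.068])[0]; print(c); c=c.astype(int); print(g[c[1]-8:c[1]+5,c[0]-10:c[0]+11])
c=proj(s,[.614,.0206,.0705])[0].astype(int); print(c)
cv2.imwrite("pics/m8.png",cv2.resize(s["image"][c[1]-45:c[1]+45,c[0]-60:c[0]+60],(800,600),interpolation=cv2.INTER_CUBIC))
E
```

```text
12.7667
[[0.6399, 0.0199, 0.06], [0.644, 0.02, 0.06], [0.6482, 0.0197, 0.06], [0.6524, 0.0198, 0.06], [0.6566, 0.0204, 0.06], [0.6608, 0.0195, 0.06], [0.6651, 0.0201, 0.06], [0.6693, 0.0202, 0.06], [0.6737, 0.0155, 0.06]]
[158.68178306 274.95714866]
[[170 160 112  86  97 103 104 111 104 120 164 177 178 164 165 130 174 196
  194 200 208]
 [174 173 164 126  99 105 107 103 110 148 174 174 174 153 129 143 198 192
  196 205 199]
 [170 160 166 156  95 102 104 114 152 175 172 178 173 136 125 166 196 193
  202 204 161]
 [163 165 169 170 145  99 106 145 182 177 178 183 167 124 156 202 198 195
  192 129  73]
 [162 162 169 172 151  94 120 163 177 177 181 178 144 152 204 205 205 194
  127  69  71]
 [161 169 169 176 158 107 162 175 175 172 167 149 142 183 220 203 129  75
   73  72  73]
 [167 168 171 167 142 165 195 178 152 162 150 144 116 140 106  78  75  69
   73  80  76]
 [169 171 178 168 101  75  79  76 120 232 254 236  57  70  70  71  78  75
   79  74  80]
 [163 173 173 118  67  65  71  62  91 197 253 241  67  67  74  77  74  76
   76  77  74]
 [169 159 106  58  63  62  63  60  93 201 251 238  91  62  70  73  69  70
   74  71  76]
 [172 158 153 153 160 161 161 147 129 213 251 243 166  99 110 112 114 113
  112 110 116]
 [189 189 190 193 193 192 195 193 170 186 220 214 189 176 177 179 179 180
  178 179 174]
 [192 193 193 195 197 195 199 193 178 170 169 174 172 171 171 171 174 175
  171 172 171]]
[156 256]
```

View pics/m8.png

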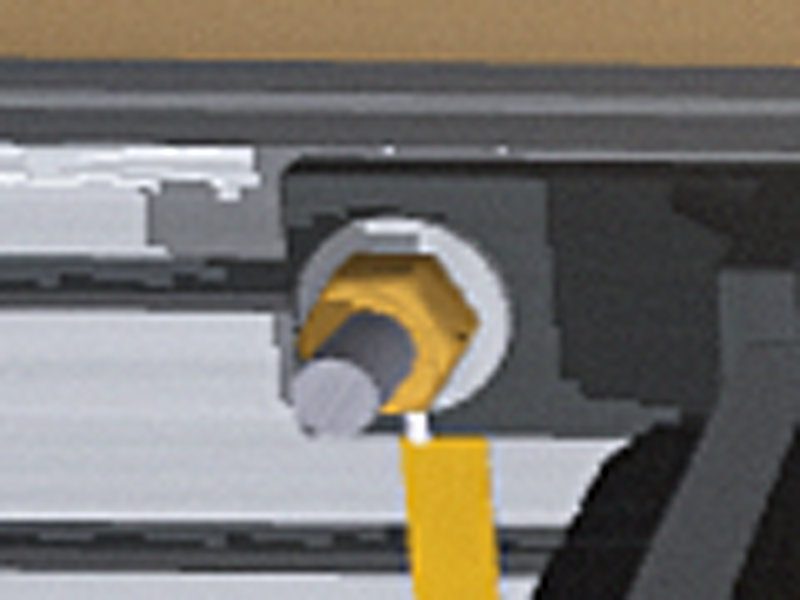

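```bash
python3 - <<'E'
from h import *
s=load("w8"); P=lambda a,z:plane(s,np.array(a)*120/800-.5+[96,211],z)[:,:2]   # crop is c-60,c-45
c=proj(s,[.614,.0206,.0705])[0].astype(int); print(c-[60,45])
print("stud",P([[335,398]],.0965),"washer",P([[298,313],[512,313],[405,215],[405,412]],.0705).round(4).tolist())
v=P([[350,255],[432,255],[478,322],[430,412]],.0775); e=np.diff(v,axis=0); print(np.degrees(np.arctan2(e[:,1],e[:,0]))%60,np.hypot(*e.T))
# brass mask (nut) hull & washer+nut+... ; w7 stud
s7=load("w7"); print("w7 stud",plane(s7,np.array([[380,414]])/1.42,.0965), "washer",plane(s7,np.array([[358,396],[403,396]])/1.42,.0705),"washer near",plane(s7,np.array([[382,373]])/1.42,.0705))
print("idx w8",plane(s,[158.0,276],.068))
for sn,cc in(("w8",[.4628,.1403]),("w8",[.4603,.0539]),("w2",[.4566,-.033]),("w2",[.4603,.0539]),("w2",[.463,.1403])):
    for t in(80,100): hexfit(load(sn),cc,thr=t)
E
```

```text
[ 96 211]
stud [[0.61517288 0.02007895]] washer [[0.6148, 0.006], [0.6148, 0.0346], [0.6008, 0.0216], [0.6292, 0.019]]
[30.03899376 28.92599326 29.90601702] [0.01063294 0.01069001 0.0148211 ]
w7 stud [[0.61506412 0.02044987 0.0965    ]] washer [[0.61656578 0.00599927 0.0705    ]
 [0.61657756 0.03385829 0.0705    ]] washer near [[0.60115885 0.02099046 0.0705    ]]
idx w8 [[0.63403949 0.01928311 0.068     ]]
thr 80 cen [0.4637 0.1401] area mm2 630 L [14.4 10.3 10.4  9.6 18.2 11.5 14.9] edge ang%60 [40.7 42.3 18.3 33.6 27.9 39.1 38.8]
thr 100 cen [0.4636 0.1413] area mm2 552 L [15.  14.1 14.6  4.7 22.7 15.1] edge ang%60 [38.  37.8 45.2 46.6  3.2 40.8]
thr 80 cen [0.4622 0.0603] area mm2 931 L [14.3 16.1 13.7 10.1 10.8 18.7 14.2 14.7] edge ang%60 [57.4  6.4 50.2  2.8  5.8 22.3 56.4 57.7]
thr 100 cen [0.4612 0.0576] area mm2 773 L [14.5 17.8 11.6 10.8 13.6 18.1 14.6] edge ang%60 [56.5  3.5 26.1 27.5 41.7 59.6 57.3]
thr 80 cen [ 0.4974 -0.0374] area mm2 1242 L [95.1 10.3 95.7 15.2] edge ang%60 [27.   1.9 29.9 58.4]
thr 100 cen [ 0.4976 -0.0375] area mm2 1192 L [95.1  9.9 95.7 14.8] edge ang%60 [27.   1.9 29.9 58.4]
thr 80 cen [0.5017 0.0523] area mm2 1164 L [95.6  9.6 95.9 14.2] edge ang%60 [27.1  5.1 29.9  1.6]
thr 100 cen [0.5019 0.0521] area mm2 1115 L [95.6  8.9 95.9 13.6] edge ang%60 [27.1  5.1 29.9  1.6]
thr 80 cen [0.4753 0.1523] area mm2 5609 L [ 95.1  96.   12.5 107.7  13. ] edge ang%60 [ 8.3 29.9  4.9 19.2 29.9]
thr 100 cen [0.4755 0.1524] area mm2 5570 L [ 95.1  96.   11.9 108.4  12.6] edge ang%60 [ 8.3 29.9  4.9 19.3 29.9]
```

```bash
cat >> h.py <<'E'
D=np.pi/180
def grab(x,y,yawdeg,zg=.025,up=.145):
    q=quat(yawdeg*D); r.gripper_to(.045,60); r.move_to([x,y,.125],q); r.dwell(.05)
    hit=r.move_l([x,y,zg],velocity=.14,stop_force=12); print("hit",hit,r.get_ee_pos())
    if hit: return False
    r.gripper_to(0,70); w=r.get_width(); print("w",w,"ft",r.get_ft_force().round(2))
    if not .02<w<.032: return False
    r.move_l([x,y,up],velocity=.2); print("lift w",r.get_width(),"ft",r.get_ft_force().round(2),r.get_t()); return True
E
python3 - <<'E'
from h import *
print(grab(.4605,.0539,177.5)); s=snap("wrist","w9"); snap("scene","scene9")
c=proj(s,r.get_ee_pos()+[0,0,.0])[0]; print(c,r.get_ee_pos())
cv2.imwrite("pics/m9.png",cv2.resize(s["image"][200:410,140:420],(800,600),interpolation=cv2.INTER_CUBIC))
E
```

```text
hit False [0.46127961 0.0541364  0.02555879]
w 0.024644329284991984 ft [-1.73 -0.73  5.27]
lift w 0.025225827056766202 ft [ 0.06  0.23 -3.48] 15.6917
True
[278.86554059 253.99142055] [0.45950054 0.05376617 0.1436327 ]
```

```bash
cat >> h.py <<'E'
N=[.6150,.0202]
def tryon(x,y,yawdeg,off=.020):
    q=quat(yawdeg*D); r.move_to([x,y,.145],q); r.dwell(.1); f0=r.get_ft_force()
    r.move_l([x,y,.124],velocity=.1); 
    hit=r.move_l([x,y,.0885],velocity=.035,stop_force=8); p=r.get_ee_pos()
    print("hit",hit,"mouth z",round(p[2]-off,4),p.round(4),"dF",(r.get_ft_force()-f0).round(1),"w",r.get_width(),r.get_t()); return p[2]-off
E
python3 - <<'E'
from h import *
tryon(*N,150); snap("wrist","w10"); snap("scene","scene10")
E
```

```text
hit True mouth z 0.0824 [0.615  0.0202 0.1024] dF [-2.1 -0.  10.7] w 0.02488036928850343 17.5917
```

```bash
cat >> h.py <<'E'
def feel(m=.0036,v=.012,sf=4):
    "bore play around the stud: slide sideways 1 mm above the nut until the stud is felt"
    p=np.array(r.get_ee_pos()); p[2]+=.0012; r.move_l(p,velocity=.02); out=[]
    for ax in(0,1):
        e=np.eye(3)[ax]*m; L=[]
        for sg in(1,-1):
            hit=r.move_l(p+sg*e,velocity=v,stop_force=sf); L.append((hit,round(r.get_ee_pos()[ax]-p[ax],4)))
            r.move_l(p,velocity=.03)
        out.append(L)
    print("play",out,r.get_t()); return out
E
python3 - <<'E'
from h import *
feel()
E
```

```text
play [[(False, np.float64(0.0031)), (True, np.float64(-0.0011))], [(False, np.float64(0.0033)), (True, np.float64(-0.0004))]] 20.3917
```

```bash
python3 - <<'E'
from h import *
p=np.array(r.get_ee_pos()); print(p.round(4),r.get_ft_force().round(2),r.get_torque().round(3))
for d in([.007,0,0],[0,.007,0],[-.003,0,0],[0,-.003,0]):
    h=r.move_l(p+d,velocity=.02,stop_force=4); print(d,h,(r.get_ee_pos()-p).round(4),r.get_ft_force().round(2)); r.move_l(p,velocity=.04)
print(r.get_t(),r.get_width())
E
```

```text
[0.6148 0.0202 0.1035] [ 0.12 -0.29 -1.85] [-0.02  -0.014  0.047]
[0.007, 0, 0] True [ 0.0035 -0.0002 -0.0009] [ 0.46 -0.8   3.13]
[0, 0.007, 0] True [-0.0001  0.0035 -0.0006] [1.22 0.3  2.54]
[-0.003, 0, 0] True [-0.001   0.0005 -0.0002] [ 1.68 -0.   -1.67]
[0, -0.003, 0] False [-0.0002 -0.003  -0.0002] [ 1.03  3.7  -2.32]
22.4917 0.024692530737691516
```

```bash
python3 - <<'E'
from h import *
for n,p in(("w9",[.4595,.0538,.1436]),("w10",[.615,.0202,.1024])):
    s=load(n); z=p[2]+.056; print(n,proj(s,[p[0],p[1],z]))
    for t in(80,110,140,170): 
        c,L,a=hexfit(s,p[:2],z=z,thr=t); 
s=load("w9"); c=proj(s,[.4595,.0538,.1996])[0].astype(int)
a=s["image"][c[1]-70:c[1]+70,c[0]-70:c[0]+70]; s2=load("w10"); b=s2["image"][c[1]-70:c[1]+70,c[0]-70:c[0]+70]
sc8=load("scene8"); sc10=load("scene10"); cc=proj(sc8,[.63,.03,.08])[0].astype(int); print(cc)
k=lambda t:cv2.resize(t["image"][cc[1]-25:cc[1]+25,cc[0]-33:cc[0]+34],(400,300),interpolation=cv2.INTER_CUBIC)
M=np.vstack([np.hstack([cv2.resize(a,(400,300)),cv2.resize(b,(400,300))]),np.hstack([k(sc8),k(sc10)])]); cv2.imwrite("pics/m10.png",M)
E
```

```text
w9 [[278.65468464 312.41456327]]
thr 80 cen [0.4601 0.054 ] area mm2 830 L [33.  26.8 33.  21.9] edge ang%60 [ 1.7 27.5 53.3 27.5]
thr 110 cen [0.4612 0.0538] area mm2 543 L [23.8 19.5 24.5 20.4] edge ang%60 [28.  58.7 30.1 56.7]
thr 140 cen [0.4686 0.049 ] area mm2 107 L [19.1  6.4 12.5  6.7] edge ang%60 [ 9.6 54.9 17.5 58.7]
thr 170 cen [0.4683 0.0502] area mm2 70 L [18.5  6.6 14.7] edge ang%60 [10.1 55.7 51.5]
w10 [[280.59885799 314.1331206 ]]
thr 80 cen [0.6162 0.0192] area mm2 786 L [33.2 27.1 25.7 13.1  9.8] edge ang%60 [38.4 60.  26.7 33.5  0. ]
thr 110 cen [0.6248 0.0139] area mm2 267 L [23.4 10.6 26.9 10.2] edge ang%60 [ 0.9 40.2 60.  21.2]
thr 140 cen [0.6249 0.0139] area mm2 259 L [23.4 10.3 26.6 10.2] edge ang%60 [ 0.2 39.1 60.  21.2]
thr 170 cen [0.625  0.0138] area mm2 250 L [23.3 10.  26.2  9.9] edge ang%60 [ 0.2 38.6 60.  22. ]
[280 234]
```

View pics/m10.png

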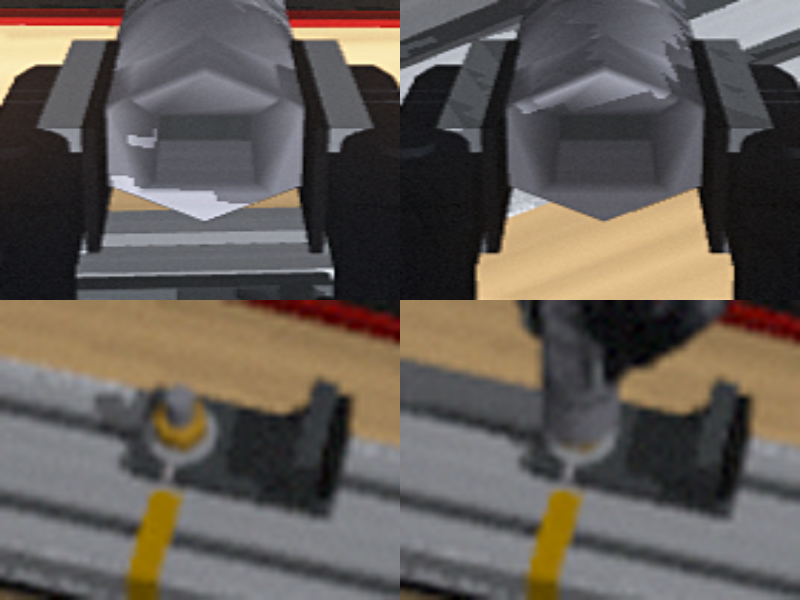

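```bash
python3 - <<'E'
from h import *
sc=snap("scene","scene11"); a,b,d=load("scene8"),load("scene10"),sc
G=lambda t:cv2.cvtColor(t["image"],cv2.COLOR_BGR2GRAY).astype(np.float32)
c=proj(a,[.632,.076,.085])[0].round().astype(int); print(c)
T=lambda t:G(t)[c[1]-9:c[1]+12,c[0]-9:c[0]+12]
w=cv2.createHanningWindow((21,21),cv2.CV_32F)
print(cv2.phaseCorrelate(T(a),T(b),w),cv2.phaseCorrelate(T(a),T(d),w))
q=proj(a,[[.632,.076,.085],[.632,.081,.085]]); print("5mm y =",q[1]-q[0])
for n in("w9","w10"):
    s=load(n); p=np.array([.4595,.0538,.1436] if n=="w9" else [.615,.0202,.1024])
    v=np.array([[205/2.857+208,70/2.143+242],[205/2.857+208,218/2.143+242],[107/2.857+208,145/2.143+242],[303/2.857+208,145/2.143+242]])
    P=plane(s,v,p[2]+.056); print(n,((P-p)*1e3).round(1).tolist(),np.hypot(*(P[0]-P[1])[:2]),np.hypot(*(P[2]-P[3])[:2]))
E
```

```text
[300 239]
((0.004573104835017716, 0.05455561652409813), 0.8843797722624408) ((-0.38746025461123246, -0.18799102693894731), 0.9468071071638001)
5mm y = [2.16725943 0.4637072 ]
w9 [[-15.0, 1.1, 56.0], [13.3, -0.2, 56.0], [-1.7, -12.0, 56.0], [-0.6, 12.9, 56.0]] 0.028319210400712187 0.024991381611930243
w10 [[-13.8, 7.6, 56.0], [10.7, -6.5, 56.0], [-8.0, -10.1, 56.0], [4.5, 11.4, 56.0]] 0.028216623826120422 0.02487650844870023
```

```bash
python3 - <<'E'
from h import *
p=np.array([.615,.0202,.1052]); r.move_l(p,velocity=.02); r.dwell(.1); f0=r.get_ft_force(); print(f0.round(2))
for d in(.008,-.005):
    h=r.move_l(p+[d,0,0],velocity=.02,stop_force=5); print(d,h,(r.get_ee_pos()-p).round(4),(r.get_ft_force()-f0).round(2)); r.move_l(p,velocity=.05)
print(r.get_t())
sc=snap("scene"); a=load("scene8"); c=[300,239]; G=lambda t:cv2.cvtColor(t["image"],cv2.COLOR_BGR2GRAY).astype(np.float32)[230:251,291:312]
print(cv2.phaseCorrelate(G(a),G(sc),cv2.createHanningWindow((21,21),cv2.CV_32F)))
E
```

```text
[ 0.09  0.69 -2.4 ]
0.008 True [ 0.0022 -0.0005 -0.001 ] [ 0.15 -0.21 -1.18]
-0.005 True [-0.0015 -0.0003 -0.0002] [ 2.3  -0.4   0.93]
23.9167
((-0.17042484571450522, -0.20008457031554805), 1.0502995716200934)
```

```bash
python3 - <<'E'
from h import *
p=np.array([.615,.0202,.1052])
def steps(ds):
    for d in ds:
        r.move_l(p+[d,0,0],velocity=.03,stop_force=10); r.dwell(.08)
        f=np.mean([r.get_ft_force() for _ in range(3)],0); e=r.get_ee_pos()
        print(d,(e-p).round(4),f.round(2))
        if abs(f[0])>2.5: break
steps([.001,.002,.003,.0037,.0044,.0051,.0058,.0065]); print(r.get_t())
E
```

```text
0.001 [ 0.0009 -0.     -0.0001] [-0.69 -0.81 -2.77]
0.002 [ 0.0019 -0.0001 -0.0001] [-0.3  -1.4  -1.96]
0.003 [ 0.0025 -0.0002 -0.0002] [-3.9  -2.74 -1.98]
24.9667
```

```bash
cat >> h.py <<'E'
def putback(x,y,yawdeg,zg=.0256):
    p=np.array(r.get_ee_pos()); p[2]=.145; r.move_l(p,velocity=.15); r.move_to([x,y,.10],quat(yawdeg*D)); r.dwell(.05)
    r.move_l([x,y,zg+.008],velocity=.15); h=r.move_l([x,y,zg-.002],velocity=.025,stop_force=4); print("put",h,r.get_ee_pos().round(4),r.get_ft_force().round(1))
    r.gripper_to(.045); r.move_l([x,y,.12],velocity=.2); print("t",r.get_t())
E
python3 - <<'E'
from h import *
putback(.4605,.0539,177.5)
r.move_to([.53,-.034,.17],quat(np.pi)); r.dwell(.05); s=snap("wrist","w12"); print(s["eye"].round(4))
for t in(60,75,90,105,120): hexfit(s,[.457,-.033],thr=t)
hexfit(s,[.4605,.0539],thr=90)
sc=snap("scene"); a=load("scene8"); G=lambda t:cv2.cvtColor(t["image"],cv2.COLOR_BGR2GRAY).astype(np.float32)[230:251,291:312]
print(cv2.phaseCorrelate(G(a),G(sc),cv2.createHanningWindow((21,21),cv2.CV_32F)),r.get_t())
g=cv2.cvtColor(s["image"],cv2.COLOR_BGR2GRAY); p,n=tape_y(s); print("tape",p[::5].round(4).tolist())
c=proj(s,[.633,.0195,.068])[0].astype(int); print(c); print(g[c[1]-8:c[1]+6,c[0]-10:c[0]+11])
E
```

```text
put True [0.4618 0.054  0.0263] [0.9 0.5 3.3]
t 28.0583
[ 0.4575 -0.0336  0.342 ]
thr 60 cen [ 0.4552 -0.034 ] area mm2 607 L [14.3 15.4 15.2 14.7 14.  16. ] edge ang%60 [34.8 36.  34.2 34.6 35.7 37.2]
thr 75 cen [ 0.4551 -0.034 ] area mm2 595 L [14.4 15.1 15.1 14.7 13.8 15.7] edge ang%60 [35.2 36.  34.7 34.6 35.4 37.8]
thr 90 cen [ 0.4551 -0.034 ] area mm2 584 L [14.8 14.8 14.7 15.3 13.9 14.8] edge ang%60 [35.2 34.9 35.2 33.5 34.1 35.7]
thr 105 cen [ 0.4551 -0.034 ] area mm2 574 L [14.5 14.7 14.7 15.1 14.1 14.6] edge ang%60 [35.3 35.3 35.2 33.6 33.9 35.4]
thr 120 cen [ 0.4551 -0.034 ] area mm2 564 L [14.2 14.8 14.5 14.2 13.4 15.5] edge ang%60 [34.6 34.5 34.4 34.5 35.8 38.3]
thr 90 cen [0.4602 0.0543] area mm2 583 L [14.8 13.3 15.8 14.7 13.8 15.3] edge ang%60 [57.7 58.4  0.6 57.4 58.  59.1]
((-0.2659061686654418, -0.2716511741987002), 1.1232395437028673) 28.7667
tape [[0.6393, 0.0161, 0.06], [0.6443, 0.0163, 0.06], [0.6494, 0.0174, 0.06], [0.6545, 0.0181, 0.06], [0.6597, 0.0187, 0.06], [0.6649, 0.0194, 0.06], [0.6702, 0.0205, 0.06]]
[341 323]
[[136 130  97  55  16  26  22  22  27  20
[... 505 characters left out ...]
2  94  81  24  18  31  26  18  25  25  26  23  24  28  23  19
   26  25  36]
 [ 88  87  89  88  83  43  19  27  25  22  25  26  20  23  21  25  22  23
   31  28  30]
 [ 88  83  85  83  83  60  20  27  21  24  27  27  26  23  22  25  23  25
   22  31  33]
 [ 74  71  75  75  85  76  15  21  24  23  22  26  22  25  31  21  24  22
   20  36  29]
 [175 179 178 169 129 122  47  18  21  27  27  24  23  28  28  24  29  25
   26  31  25]
 [218 219 225 212 177 190  79   8  25  24  25  26  24  25  21  19  23  23
   29  33  29]
 [214 217 215 216 203 200 185   4  18  24  20  26  21  29  20  22  23  18
   23  30  30]
 [210 212 214 215 201 193 182   3  17  25  25  25  26  26  23  22  27  23
   27  33  26]]
```

```bash
cat >> h.py <<'E'
def grab2(x,y,yawdeg,zg=.025,up=.145):
    q=quat(yawdeg*D); r.gripper_to(.045,60); r.move_to([x,y,.12],q); r.dwell(.1)
    hit=r.move_l([x,y,zg],velocity=.14,stop_force=12); r.dwell(.15); print("hit",hit,r.get_ee_pos().round(4))
    if hit: return None
    r.gripper_to(0,70); r.dwell(.05); w=r.get_width(); p=r.get_ee_pos(); tx=np.array([np.cos(yawdeg*D),np.sin(yawdeg*D)])
    o=float((np.array([x,y])-p[:2])@tx); print("w",w,p.round(4),"tool-x offset",round(o,4),"off",p[2]-.005)
    if not .02<w<.032: return None
    r.move_l([x,y,up],velocity=.2); print(r.get_width(),r.get_t()); return o,p[2]-.005
def drop(x,y,z0,zend,sf):
    h=r.move_l([x,y,zend],velocity=.035,stop_force=sf); r.dwell(.05); return h,r.get_ee_pos()
E
python3 - <<'E'
from h import *
g=grab2(.4551,-.0340,154.9)
if g:
    o,off=g; tx=np.array([np.cos(150*D),np.sin(150*D)]); n=np.array([.6150,.0196]); t=n-o*tx
    r.move_to([*t,.145],quat(150*D)); r.dwell(.1); r.move_l([*t,.120],velocity=.12); r.dwell(.1)
    print("above",(r.get_ee_pos()[:2]-t).round(4)); h,p=drop(*t,.12,.0885,8); print(h,"mouth",(p[2]-off).round(4),p.round(4),r.get_ft_force().round(1),r.get_t())
E
```

```text
hit False [ 0.4559 -0.0341  0.0259]
w 0.024673106563512678 [ 0.4558 -0.034   0.026 ] tool-x offset 0.0006 off 0.0209570086919974
0.024597626227346615 31.6583
above [ 0.0001 -0.0002]
True mouth 0.0798 [0.6155 0.019  0.1007] [-0.3 -0.5  5.9] 33.5833
```

```bash
python3 - <<'E'
from h import *
off=.021; t=np.array(r.get_ee_pos())[:2]; t0=np.array([.6155,.0190])
for d in([.8,0],[-.8,0],[0,.8],[0,-.8],[1.5,0]):
    q=t0+np.array(d)/1e3; r.move_l([*q,.1035],velocity=.03); h,p=drop(*q,.1035,.0885,7)
    print(d,h,"mouth",(p[2]-off).round(4),(p[:2]-t0).round(4),r.get_ft_force().round(1),r.get_t())
    if not h or p[2]-off<.075: break
E
```

```text
[0.8, 0] True mouth 0.08 [ 0.0003 -0.0001] [-1.2 -0.4  1.5] 34.125
[-0.8, 0] True mouth 0.08 [-0.0001 -0.0001] [0.1 0.1 3.3] 34.6667
[0, 0.8] True mouth 0.0803 [-0.0002  0.0004] [ 0.8 -2.6  1.4] 35.2
[0, -0.8] True mouth 0.0799 [ 0.0002 -0.0002] [-0.1  0.8  4.2] 35.7417
[1.5, 0] True mouth 0.0808 [ 0.0015 -0.0001] [-0.1  0.3  4.6] 36.2833
```

```bash
python3 - <<'E'
from h import *
p=np.array([.6155,.0190,.1045]); r.move_l(p,velocity=.04); r.dwell(.08); print(r.get_ft_force().round(2))
for ds in([.0015,.0023,.003,.0037,.0044],[-.0015,-.0023,-.003,-.0037,-.0044]):
    for d in ds:
        r.move_l(p+[d,0,0],velocity=.04,stop_force=10); r.dwell(.06)
        f=np.mean([r.get_ft_force() for _ in range(3)],0); e=r.get_ee_pos(); print(d,(e-p).round(4),f.round(2))
        if abs(f[0])>3: break
    r.move_l(p,velocity=.05)
print(r.get_t())
E
```

```text
[-0.4   0.21 -2.54]
0.0015 [ 0.0015  0.     -0.0002] [ 0.52  1.02 -2.84]
0.0023 [ 0.0023 -0.      0.    ] [ 0.75 -0.31 -1.35]
0.003 [ 0.0029 -0.     -0.    ] [-1.03 -0.57 -2.48]
0.0037 [ 0.0032 -0.0001 -0.0001] [-3.08 -0.22 -0.5 ]
-0.0015 [-0.0014 -0.      0.0001] [-0.19  0.18 -3.28]
-0.0023 [-0.0023 -0.     -0.    ] [-0.16  0.87 -1.5 ]
-0.003 [-0.0028  0.      0.0001] [ 0.67 -0.32 -3.65]
-0.0037 [-0.0032  0.0001  0.0001] [ 4.41  1.65 -4.77]
39.5833
```

```bash
cat >> h.py <<'E'
def index_y(s,y0=.019,xs=(.6285,.630,.6315)):
    g=cv2.cvtColor(s["image"],cv2.COLOR_BGR2GRAY).astype(float); out=[]
    for x in xs:
        c=proj(s,[x,y0,.068])[0]; v=int(round(c[1])); u=np.arange(int(c[0])-9,int(c[0])+10); row=g[v,u]
        w=np.clip(row-120,0,None); out.append((plane(s,[(w*u).sum()/max(w.sum(),1),v],.068)[0][1].round(4),row.astype(int).tolist()))
    return out
E
python3 - <<'E'
from h import *
print("w8",[o[0] for o in index_y(load("w8"))])
r.gripper_to(0,70) if r.get_width()<.02 else None
putback(.4551,-.0340,154.9,zg=.0259)
r.move_to([.535,.1407,.17],quat(np.pi)); r.dwell(.08); s=snap("wrist","w13")
for t in(75,90,105): c,L,a=hexfit(s,[.4635,.1407],thr=t)
hexfit(s,[.4551,-.0340],thr=90); hexfit(s,[.4602,.0543],thr=90)
p,n=tape_y(s); print("tape",p[::5].round(4).tolist(),n[::5]); print(index_y(s)); print(r.get_t())
E
```

```text
w8 [np.float64(0.0198), np.float64(0.0155), np.float64(0.0168)]
put True [ 0.4559 -0.034   0.026 ] [-0.7  0.4  6.2]
t 42.7167
thr 75 cen [0.4628 0.1403] area mm2 594 L [14.6 15.3 14.7 14.7 14.3 15.3] edge ang%60 [40.7 39.9 39.2 39.7 41.  41.2]
thr 90 cen [0.4628 0.1403] area mm2 582 L [14.5 15.3 14.5 14.6 14.1 15.2] edge ang%60 [40.7 39.5 38.9 39.4 40.7 41.3]
thr 105 cen [0.4626 0.1417] area mm2 505 L [14.3 15.4 14.1 24.9 15. ] edge ang%60 [40.6 39.1 38.6 10.6 41. ]
thr 90 cen [ 0.4551 -0.0328] area mm2 1684 L [ 5.9 54.5 10.7 53.2 49.9] edge ang%60 [17.1 58.7 29.8 47.9  6. ]
thr 90 cen [0.4604 0.0608] area mm2 951 L [14.3 28.4 16.1 28.  14.1 14.8] edge ang%60 [57.5 13.6 56.2 40.3 57.1 57.6]
tape [[0.6391, 0.0209, 0.06], [0.6441, 0.0181, 0.06]] [np.int64(11), np.int64(10)]
[(np.float64(0.0208), [111, 113, 116, 116, 127, 163, 192, 190, 195, 185, 158, 148, 189, 222, 217, 224, 212, 142, 74]), (np.float64(0.0179), [114, 117, 113, 130, 182, 194, 191, 194, 198, 170, 183, 225, 159, 147, 81, 76, 74, 81, 86]), (np.float64(0.0156), [113, 112, 126, 164, 192, 194, 192, 189, 163, 134, 107, 81, 77, 82, 75, 79, 81, 81, 85])]
43.6583
```

```bash
python3 - <<'E'
from h import *
g=grab2(.4628,.1403,160)
if g:
    o,off=g; tx=np.array([np.cos(150*D),np.sin(150*D)]); n=np.array([.6150,.0194]); t=n-o*tx; print(t)
    r.move_to([*t,.145],quat(150*D)); r.dwell(.1); r.move_l([*t,.112],velocity=.12); r.dwell(.05)
    h,p=drop(*t,.112,.0885,8); print(h,"mouth",(p[2]-off).round(4),p.round(4),r.get_ft_force().round(1),r.get_t())
    for d in([0,0],[.7,0],[-.7,0],[0,.7],[0,-.7],[.7,.7],[-.7,-.7],[.7,-.7],[-.7,.7]):
        if p[2]-off<.0725: break
        q=t+np.array(d)/1e3; r.move_l([*q,.0835+off],velocity=.03); h,p=drop(*q,0,.0885,8)
        print(d,h,"mouth",(p[2]-off).round(4),(p[:2]-t).round(4),r.get_ft_force().round(1),r.get_t())
snap("wrist","w14"); snap("scene","scene14")
E
```

```text
hit False [0.4636 0.1405 0.0259]
w 0.024828146352505315 [0.4634 0.1404 0.026 ] tool-x offset 0.0005 off 0.020989104200280374
0.025060074872989793 46.5167
[0.61545604 0.01913671]
True mouth 0.0705 [0.6152 0.0191 0.0915] [-0.4 -0.4  5.8] 48.5167
```

```bash
python3 - <<'E'
from h import *
sc=load("scene14")
G=lambda t,c,h=10:cv2.cvtColor(t["image"],cv2.COLOR_BGR2GRAY).astype(np.float32)[c[1]-h:c[1]+h,c[0]-h:c[0]+h]
up=proj(sc,[.632,.076,.085])[0].round().astype(int); ip=proj(sc,[.634,.0200,.068])[0].round().astype(int); tp=proj(sc,[.665,.0203,.06])[0].round().astype(int)
for n in("scene8","scene10","scene11"):
    a=load(n); print(n,[np.round(cv2.phaseCorrelate(G(a,c,h),G(sc,c,h),cv2.createHanningWindow((2*h,2*h),cv2.CV_32F))[0],2).tolist() for c,h in((up,10),(up,13),(tp,8))])
# index line and tape in the scene view
for n in("scene8","scene10","scene14"):
    t=load(n); im=t["image"].astype(float); hsv=cv2.cvtColor(t["image"],cv2.COLOR_BGR2HSV)
    m=cv2.inRange(hsv,(18,110,80),(35,255,255)); L=[]
    for x in(.645,.652,.659,.666,.672):
        c=proj(t,[x,.0203,.06])[0]; v=int(round(c[1])); u=np.arange(int(c[0])-7,int(c[0])+8)
        w=np.clip(im[v,u,2]-im[v,u,0]-30,0,None); L.append(plane(t,[(w*u).sum()/w.sum(),v],.06)[0][1].round(4))
    I=[]
    for x in(.628,.6295,.631,.6325):
        c=proj(t,[x,.0200,.068])[0]; v=int(round(c[1])); u=np.arange(int(c[0])-5,int(c[0])+6); g=im[v,u].mean(1); w=np.clip(g-np.median(g)-10,0,None)
        I.append(plane(t,[(w*u).sum()/max(w.sum(),1),v],.068)[0].round(4)[:2].tolist())
    print(n,"tape",L,"idx",I)
print(ip); print(cv2.cvtColor(sc["image"],cv2.COLOR_BGR2GRAY)[ip[1]-6:ip[1]+5,ip[0]-7:ip[0]+8])
E
```

```text
scene8 [[-0.28, -0.4], [-0.01, 0.47], [0.07, 0.03]]
scene10 [[-0.34, -0.45], [0.02, 0.26], [0.02, -0.05]]
scene11 [[-0.06, 0.17], [0.45, 0.61], [-0.1, -0.19]]
scene8 tape [np.float64(0.0176), np.float64(0.0175), np.float64(0.0176), np.float64(0.0171), np.float64(0.0175)] idx [[0.6292, 0.0185], [0.6292, 0.0185], [0.6322, 0.0171], [0.6322, 0.0171]]
scene10 tape [np.float64(0.0176), np.float64(0.0175), np.float64(0.0176), np.float64(0.0171), np.float64(0.0175)] idx [[0.6292, 0.0185], [0.6292, 0.0185], [0.6323, 0.017], [0.6323, 0.017]]
scene14 tape [np.float64(0.0176), np.float64(0.0175), np.float64(0.0176), np.float64(0.0171), np.float64(0.0176)] idx [[0.63, 0.0153], [0.63, 0.0153], [0.6328, 0.015], [0.6328, 0.015]]
[276 238]
[[ 38  42  57  62  66  74  80  83  86  91  88  95  91  71  55]
 [ 47  39  52  60  67  72  79  83  88  91  92  93  79  58  50]
 [ 55  50  52  54  68  72  78  81  85  92  91  80  63  59  53]
 [ 58  55  54  52  68  83  87  82  84  86  84  68  56  56  49]
 [ 51  57  60  56  78 108  89  77  72  70  56  58  58  54  54]
 [ 51  47  53  48  90 128  75  61  56  54  56  56  56  55  54]
 [ 93  88  69  54  85 122  64  51  47  56  57  55  56  56  56]
 [133 128 114 101 101 105  74  68  46  46  50  55  51  50  54]
 [132 131 134 131 126 124 116 110  93  94  86  66  58  47  45]
 [128 129 131 123 112 118 121 127 131 132 129 118 101  94  84]
 [133 135 129 115 114 114 113 116 129 128 131 130 128 135 131]]
```

```bash
python3 - <<'E'
from h import *
for n in("scene8","scene10","scene11","scene14"):
    t=load(n); g=cv2.cvtColor(t["image"],cv2.COLOR_BGR2GRAY).astype(int); R_=[]
    for v in(241,242,243,244):
        row=g[v,268:284].astype(float)
        seg=row[3:12]; b=np.minimum(seg[0],seg[-1]) if v<244 else np.median(seg); w=np.clip(seg-max(b,np.sort(seg)[len(seg)//2])-8,0,None); R_.append(round((w*np.arange(271,280)).sum()/max(w.sum(),1),2))
    print(n,R_); print(g[241:246,268:284])
t=load("scene14"); q=proj(t,[[.632,.02,.068],[.632,.021,.068]]); print("px/mm",q[1]-q[0])
E
```

```text
scene8 [np.float64(0.0), np.float64(0.0), np.float64(0.0), np.float64(278.0)]
[[129 130 129 127 124 113 114 120 126 127 132 128 116 104  92  84]
 [130 129 130 125 113 113 114 113 118 125 132 127 128 128 133 128]
 [131 128 132 126 113 112 114 113 118 130 132 131 131 129 129 131]
 [122 128 131 122 114 113 113 112 120 129 132 129 129 130 128 130]
 [ 99 108 115 116 112 111 113 112 121 131 133 130 131 131 131 131]]
scene10 [np.float64(0.0), np.float64(0.0), np.float64(0.0), np.float64(278.29)]
[[130 129 131 129 123 117 114 119 126 126 133 129 116 103  94  85]
 [133 130 131 130 115 115 112 113 119 129 132 132 131 132 132 127]
 [131 129 131 127 113 113 114 112 117 128 130 129 132 128 133 132]
 [123 128 131 125 115 111 112 114 121 130 132 132 130 131 131 133]
 [101 107 116 115 113 111 113 112 122 130 132 134 131 133 131 132]]
scene11 [np.float64(0.0), np.float64(0.0), np.float64(0.0), np.float64(278.25)]
[[129 129 132 130 123 114 115 120 124 130 130 131 119 102  94  84]
 [130 132 132 131 115 112 114 113 120 126 133 130 132 134 132 130]
 [132 131 132 127 114 113 112 112 120 128 131 132 131 129 130 132]
 [127 130 132 123 115 112 113 112 121 130 130 131 133 131 135 130]
 [ 99 109 116 114 114 114 112 115 120 132 135 132 132 132 133 131]]
scene14 [np.float64(0.0), np.float64(0.0), np.float64(0.0), np.float64(278.43)]
[[132 128 129 131 123 112 118 121 127 131 132 129 118 101  94  84]
 [130 133 135 129 115 114 114 113 116 129 128 131 130 128 135 131]
 [130 132 133 127 113 112 113 112 121 130 132 131 130 130 131 127]
 [125 129 132 122 115 111 112 112 120 129 130 132 133 132 132 132]
 [100 107 116 117 113 113 115 112 123 133 132 131 132 133 133 131]]
px/mm [0.42263272 0.09081294]
```

```bash
python3 - <<'E'
from h import *
for n in("scene8","scene10","scene11","scene14"):
    t=load(n); g=cv2.cvtColor(t["image"],cv2.COLOR_BGR2GRAY).astype(float); o=[]
    for v in(236,237,238,239):
        seg=g[v,271:279]; w=np.clip(seg-70,0,None); o.append(round((w*np.arange(271,279)).sum()/max(w.sum(),1),2))
    print(n,o); print(g[235:240,269:281].astype(int))
E
```

```text
scene8 [np.float64(275.75), np.float64(274.75), np.float64(274.6), np.float64(272.81)]
[[ 58  54  53  50  76 104 123 126 125 117 112  96]
 [ 58  56  53  58  56  80 120 104  95  77  69  63]
 [ 50  49  47  50  58  92 126  72  52  55  53  56]
 [ 92  85  70  52  56  95 108  51  49  49  55  55]
 [133 126 111  99  96 105  93  64  45  50  47  51]]
scene10 [np.float64(275.8), np.float64(274.73), np.float64(274.55), np.float64(272.85)]
[[ 61  54  52  48  74 108 127 129 125 117 112  98]
 [ 52  56  62  55  54  82 121 104  93  83  68  62]
 [ 48  42  47  49  57  91 127  68  55  62  57  57]
 [ 95  88  71  51  60  95 109  56  47  48  49  55]
 [131 129 112 101 100 108  96  68  46  48  48  50]]
scene11 [np.float64(274.87), np.float64(273.83), np.float64(273.62), np.float64(272.52)]
[[ 57  58  54  61  94 113 125 120 119 109  96  71]
 [ 50  56  56  56  76 108 101  83  82  69  54  55]
 [ 45  48  51  49  90 133  75  59  55  61  56  54]
 [ 92  85  74  51  84 121  63  51  46  51  55  57]
 [130 129 113 101 102 105  76  70  46  52  46  48]]
scene14 [np.float64(274.42), np.float64(273.82), np.float64(273.78), np.float64(272.48)]
[[ 58  55  54  52  68  83  87  82  84  86  84  68]
 [ 51  57  60  56  78 108  89  77  72  70  56  58]
 [ 51  47  53  48  90 128  75  61  56  54  56  56]
 [ 93  88  69  54  85 122  64  51  47  56  57  55]
 [133 128 114 101 101 105  74  68  46  46  50  55]]
```

```bash
cat >> h.py <<'E'
def lineshift(t):
    g=cv2.cvtColor(t["image"],cv2.COLOR_BGR2GRAY).astype(float); o=[]
    for v,ref in((237,274.74),(238,274.575)):
        seg=g[v,271:279]; w=np.clip(seg-70,0,None); o.append((w*np.arange(271,279)).sum()/w.sum()-ref)
    return np.mean(o)/.4226   # mm in y relative to scene8/10
E
python3 - <<'E'
from h import *
s8=load("scene8"); print("s8 idx",plane(s8,[[274.74,237],[274.58,238]],.068)[:,:2].round(4).tolist())
z=r.get_ee_pos()[2]+.0006; x=.6153; y=.0191
r.move_l([x,y,z],velocity=.02)
for i in range(12):
    e=lineshift(snap("scene")); print(round(y,4),"line err mm",round(e,2),r.get_ee_pos().round(4),r.get_ft_force().round(1),r.get_t())
    if e>0.05 or y>.0235: break
    y+=np.clip(.15-e,.2,1.2)/1e3; r.move_l([x,y,z],velocity=.02,stop_force=20); r.dwell(.05)
snap("scene","scene15")
E
```

```text
s8 idx [[0.6323, 0.017], [0.6349, 0.0173]]
0.0191 line err mm -2.15 [0.6151 0.0191 0.0916] [ 0.6 -0.  -1.9] 48.9167
0.0203 line err mm -1.53 [0.6151 0.02   0.0918] [ 0.6 -2.3 -4.5] 49.2667
0.0215 line err mm -0.04 [0.6152 0.0213 0.092 ] [ 0.3 -4.8 -5.3] 49.6167
0.0217 line err mm -0.05 [0.6152 0.0217 0.0921] [-0.6 -3.6 -5.1] 49.9667
0.0219 line err mm 0.26 [0.6152 0.0219 0.0921] [-0.1 -3.8 -4. ] 50.3167
```

```bash
python3 - <<'E'
from h import *
p=r.get_ee_pos(); x=.6153
r.move_l([x,.0221,p[2]],velocity=.02); r.dwell(.1)
print([round(lineshift(snap("scene")),2) for _ in range(3)],r.get_ee_pos().round(4))
r.move_l([x,.0215,p[2]],velocity=.02); r.dwell(.1); print(r.get_ft_force().round(1))
h=r.move_l([x,.0215,.0885],velocity=.02,stop_force=8); r.dwell(.3)
q=r.get_ee_pos(); print(h,"mouth",(q[2]-.021).round(4),q.round(4),r.get_ft_force().round(1),"w",r.get_width(),r.get_gripper_force())
sc=[snap("scene","scene16") for _ in range(3)]; print([round(lineshift(s),2) for s in sc],r.get_t())
s=snap("wrist","w16")   # socket-in-hand check: upright, same place in the hand as right after seating
a=load("w14"); G=lambda t:cv2.cvtColor(t["image"],cv2.COLOR_BGR2GRAY).astype(np.float32)[250:350,235:325]
print("in-hand shift px",cv2.phaseCorrelate(G(a),G(s),cv2.createHanningWindow((90,100),cv2.CV_32F)))
E
```

```text
[np.float64(0.34), np.float64(0.34), np.float64(0.3)] [0.6153 0.0221 0.0921]
[ 0.2 -0.2 -2.5]
True mouth 0.0705 [0.6157 0.0217 0.0915] [-1.6  0.6  7. ] w 0.0249781113958709 70.59189502954922
[np.float64(0.36), np.float64(0.34), np.float64(0.39)] 51.875
in-hand shift px ((-0.08054295176786042, -0.008635565511760035), 0.8906418961418999)
```

```bash
python3 - <<'E'
from h import *
a,b=load("scene8"),load("scene16")
for p in([.4551,-.034,.045],[.4605,.054,.045]):
    c=proj(a,p)[0].round().astype(int); G=lambda t:cv2.cvtColor(t["image"],cv2.COLOR_BGR2GRAY).astype(np.float32)[c[1]-18:c[1]+18,c[0]-12:c[0]+12]
    print(cv2.phaseCorrelate(G(a),G(b),cv2.createHanningWindow((24,36),cv2.CV_32F)),abs(G(a)-G(b)).mean())
print(r.sign_off())
E
```

```text
((-2.317277667850769, 8.153740640071382), 0.10273761826532858) 43.11111
((0.08709883968890075, -0.019202452476100973), 0.9532911468435217) 5.4108796
the job is handed in; nothing more can be done
None
```

The job is handed in at about 52 s: the third socket I tried (the +y end of the tray) sits fully on the nut, mouth at 70.5 mm (washer height), upright and held at 70 N; the stop line is within about 0.5 mm of the tape's middle by camera, after I nudged it about 2 mm off while trying the first socket and pushed it back with the seated one, and both rejects went back in the tray, the middle one confirmed standing, but the -y one not confirmed because my last image check of it didn't match and I handed in without resolving that.

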